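# Nest a well plate and its cover on the sloped draining stand

## Task

Stack the well plate on the pad of the sloped draining stand and then put the plain cover on top of the well plate, cut corners over cut corners, so that each skirt drops fully home over the raised deck below it and lies flush all round. Set them down gently: do not drop them and do not force them down; leave the bottles, the bowl and the notes where they are.

Things in the scene. Friction and masses are not known exactly. Their poses are not given: they have to be found in the camera images.
- stand: Bolted-down aluminium wedge, 150 mm (x) by 100 mm; origin: centre of its base, x roughly away from the robot. Its sloped face falls away from the robot at 30 deg, from 99 mm high at x=-75 to 12 mm at x=+75, with a low drip tray (10 mm high) out to x=+102. The hand must lean 30 deg to lay a plate flat on it.
- face: Centre of the stand's sloped face, on its surface; x down the slope, z square to the face (30 deg off vertical). The grey pad is clamped in slots on it, centred in y, axes alike, but anywhere from 12 mm up to 12 mm down the slope: this is not given, so feel for it. Pad: 112 (x) by 64 mm, both +x corners cut 14 mm at 45 deg, shoulder 8 mm above the face, deck inset 5.25 mm up to 15 mm.
- plate_mid (a point): Centre of the well plate, 15.5 mm above its underside; axes as plate. Loose white plate with 28 round wells on top, about 0.12 kg, lying level on the bench. Nested on the pad its underside is level with the pad's shoulder, so this point is 23.5 mm above the face along face z; not registered, it stands up to 7 mm too high or crooked. Grip it across its 64 mm width.
- plate: The well plate; origin: centre of its underside, z up. Same outline as the pad: 112 (x) by 64 mm, both +x corners cut 14 mm at 45 deg. Straight sides up to a shoulder at 24 mm, then a deck like the pad's (inset 5.25 mm, top 3.5 mm bevelled) to 31 mm. Hollow underneath, 9 mm deep, inside a skirt 4 mm thick: nests over a deck with 1.25 mm play each side, standing on its skirt's rim.
- cover_mid (a point): Centre of the cover, 9 mm above its underside; axes as cover. Loose flat-topped white lid without wells, about 0.08 kg, lying level on the bench. Nested on the well plate its underside is level with the plate's shoulder, so this point is 17.5 mm from plate_mid along the plate's z; not registered, up to 7 mm more. Grip it across its 64 mm width.
- cover: The cover; origin: centre of its underside, z up. Same outline as the pad and plate: 112 (x) by 64 mm, both +x corners cut 14 mm at 45 deg, -x corners square. 18 mm high, straight sides; hollow underneath, 9 mm deep, inside a skirt 4 mm thick that passes over the plate's deck with 1.25 mm play each side.
- wash_bottle: White wash bottle, 68 mm across and 170 mm high; origin at the centre of its base. Leave it.
- brown_bottle: Brown glass bottle, 72 mm across and 160 mm high; origin at the centre of its base. Leave it.
- mortar: White ceramic bowl, 90 mm across and 50 mm high; origin at the centre of its base. Leave it.
- pad_of_notes: Yellowish pad of notes, 90 by 110 by 18 mm; origin at the centre of its underside. Leave it.
Not all that is in view belongs to the job. Leave any blue look-alike of the cover alone. Several things look just like the stand: the one meant starts farthest from the robot's base.

How it is judged:
By the outcome, as a careful person would: the job done as asked, in the order asked, and still so for the second after the job is handed in, with the robot touching nothing.
It also fails if it takes over 72 s, if anything falls off the work surface, if the arm or the gripper's body presses on something with over 40 N, if the wrist force passes 120 N, or if a joint passes its speed limit or range.

## Robot

A 6-joint arm with a two-finger parallel gripper is mounted at the origin on the work surface. World frame = base frame: x ahead of the robot, y to its left, z up, the work surface at z = 0. Lengths are in m, angles in rad, forces in N, time in s.
With the tool pointing down it reaches from about 0.3 to 0.775 m from the base axis. Payload 14.6 kg.
Tool frame: the origin (TCP) lies at the very end of the fingers, on their centre line; the grasp point (between the pads) lies 19 mm behind it; z points along the fingers, y is the direction in which the jaws open and shut (so a half turn about z gives the same grasp; the last joint's range is limited). The gripper opens to 94 mm and grips with 3 to 60 N. Pads are 16 mm wide; open, the fingers measure 119 mm over their backs; the gripper's body (75 mm by 177 mm) begins 78 mm behind the grasp point.
Start: joints at [-1.174, 0.3, 1.521, -0, 1.321, -0.067], TCP at [0.246, -0.492, 0.205] pointing down, gripper open.
Joint ranges: [-3.03, 3.03], [-0.79, 2.21], [0.23, 2.52], [-1.04, 4.18], [0, 3.07], [-2.55, 2.55]. Speed limits (rad/s): [2.22, 2.22, 2.57, 3.14, 3.14, 3.14].

## Interface

Orientations are given as [roll, pitch, yaw] about the fixed x, y, z axes, in that order (R = Rz(yaw) Ry(pitch) Rx(roll)).
In Python, from station import status, camera, ctrl gives the robot as it stands. The module is installed in compiled form; this text tells all that it offers.
- The arm moves only by the shell command python3 -m jog 'ROWS' [FORCE]. ROWS is JSON, a list of rows, each a list of 7 numbers: the shift along the tool's x, y, z each as a share of 1000 mm, from -1 to 1, then the turn, a rotation vector about the tool's x, y, z each as a share of pi/2 rad, from -1 to 1, then the opening, from -1 (shut) to 1 (fully open), so that 0 is half open. A call has 1 to 20 rows; each row is the pose to reach, as a shift and turn from the pose measured when the call began, along the tool's axes at that moment; what a row does not reach only later rows make up. A row lasts 1/10 s, in which the tool goes at most 50 mm and 8.59 degrees, less where a joint would pass 70% of its speed; a pose out of reach is approached as far as the arm can. A call with a number of a shift or a turn outside -1 to 1 is refused whole. A call with a gripper value outside its range is refused whole. The fingers move at their own pace and stop on an object; FORCE is the grip in N (left out, the last holds). Time passes only in rows, so rows that repeat a pose let the fingers close. It gives the time, the measured TCP pose, the force and the opening at its end, in the units of the state.
- status.get_obs(): the state, without advancing time (a new reading comes with each control period).
- camera(name): name is "scene" or "side" or "wrist"; returns a dict with "image" (420x560x3 uint8, red, green, blue), "fx", "fy", "cx", "cy" (pixels), "world_from_camera" (4x4, takes a point from camera to world coordinates). Camera axes: x right, y down, z forward; pixel columns grow to the right and rows downward; lengths in m; the calibration is good to about 2 mm. A picture is of the moment at which its call begins. There is no depth.
- ctrl.hand_in(): hands the job in, once; it reports no verdict.
The state is a dict: "time_s": time; "qpos": joint angles; "joint_vel": joint speeds; "tau": joint torques, N m; "ee_pos": TCP position; "eef_rot": TCP orientation; "force": force on the tool from outside, world axes, zero at the start; "moment": the same for the moment, N m; "grip_width": finger opening in m.
Only numpy, scipy, OpenCV 4.12 (cv2) and the standard library are available. Lean on these libraries where they do the work, as an engineer would, in place of code of your own. Each camera call takes 0.05 s, during which the arm holds its last target.

## Working session

There is one attempt and no reset: what is moved stays moved. The work goes in short steps, Python scripts to look and compute and a shell command to move; the robot and the scene stay as the last step left them, time stands still between calls to the robot, and variables do not carry over. Pictures are saved under pics/ and viewed, and the job is handed in when it is done.

```bash
mkdir -p pics; ls
python3 - <<'E'
from station import status,camera
import cv2
print(status.get_obs())
for n in ["scene","side","wrist"]:
    c=camera(n); print(n,c["fx"],c["fy"],c["cx"],c["cy"]); print(c["world_from_camera"])
    cv2.imwrite(f"pics/{n}0.png",c["image"][:,:,::-1])
E
```

```text
pics
{'time_s': 0.0, 'qpos': array([-1.17360531e+00,  3.00487264e-01,  1.52157355e+00,  2.62653110e-06,
        1.32072383e+00, -6.65786163e-02]), 'joint_vel': array([-0.00026442,  0.00177796, -0.0003612 ,  0.00118399, -0.00255919,
       -0.00201019]), 'tau': array([-1.93436535e-03, -5.31810093e+01, -3.52743566e+01,  7.06798607e-02,
        2.42807984e-02, -8.39719291e-05]), 'ee_pos': array([ 0.24593264, -0.49165424,  0.20488066]), 'eef_rot': array([-3.14040348e+00, -8.18405223e-05,  4.63768932e-01]), 'force': array([0.24376372, 0.3483648 , 0.13779567]), 'moment': array([-0.01157646, -0.0048102 ,  0.00833976]), 'grip_width': 0.09400308043121838}
scene 396.4383962944733 396.4383962944733 281.0274478947778 202.43222115218015
[[ 0.21430302  0.60468118 -0.7670951   1.21957228]
 [ 0.97669513 -0.1421995   0.1607667  -0.13038827]
 [-0.01186794 -0.78367084 -0.62106294  0.6592959 ]
 [ 0.          0.          0.          1.        ]]
side 459.1386325117304 459.1386325117304 286.4298520026056 209.70893667217436
[[-0.96749118 -0.15327111  0.20116856  0.24743541]
 [-0.25224543  0.64221215 -0.7238341   0.94045026]
 [-0.01825004 -0.75104695 -0.65999652  0.8921177 ]
 [ 0.          0.          0.          1.        ]]
wrist 352.10906141325825 352.10906141325825 277.68553272597296 211.18568034909507
[[ 4.47448700e-01 -8.61084322e-01 -2.41502487e-01  3.16397491e-01]
 [-8.94309085e-01 -4.31114687e-01 -1.19797273e-01 -4.56969973e-01]
 [-9.59715779e-04  2.69581003e-01 -9.62977239e-01  3.85000053e-01]
 [ 0.00000000e+00  0.00000000e+00  0.00000000e+00  1.00000000e+00]]
```

View pics/scene0.png

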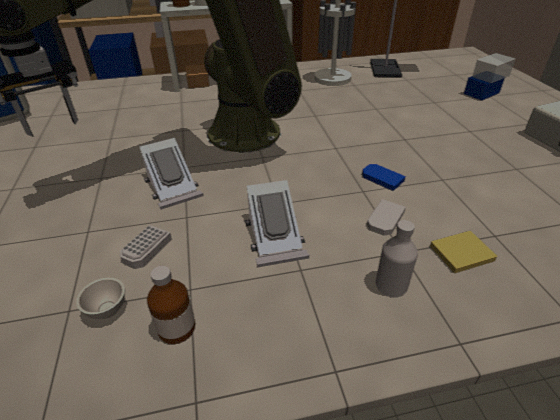

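View pics/side0.png

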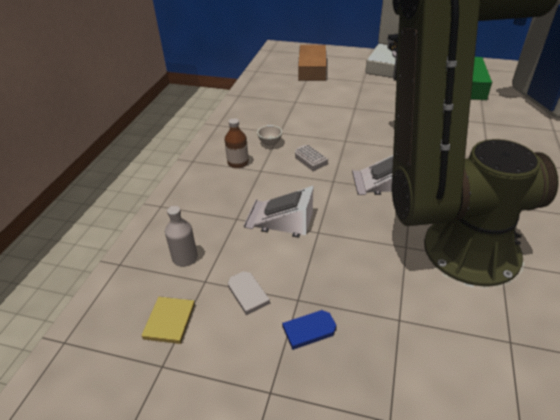

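View pics/wrist0.png

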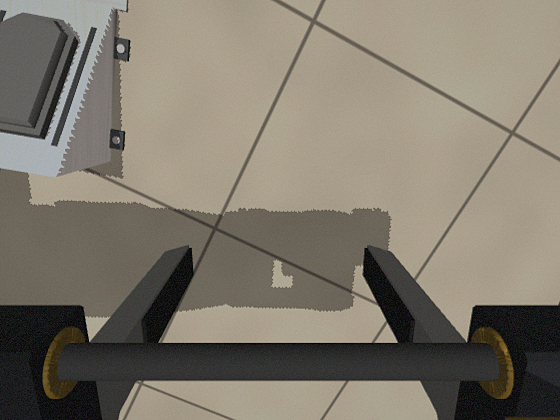

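The scene picture shows the robot's own base at the top. The far stand is at about (275,222) and a nearer look-alike stand at (168,170). The well plate is at (147,245), the white cover at (387,217) and the blue look-alike at (383,176). I'll enlarge the ones that matter.

```bash
cat > crop.py <<'E'
import cv2,sys
def crop(f,x0,y0,w,h,s,out):
    im=cv2.imread(f)[y0:y0+h,x0:x0+w]
    im=cv2.resize(im,None,fx=s,fy=s,interpolation=cv2.INTER_CUBIC)
    for i in range(0,w,10):
        cv2.putText(im,str(x0+i),(i*s,10),0,0.33,(0,0,255),1); cv2.line(im,(i*s,12),(i*s,18),(0,0,255),1)
    for j in range(0,h,10):
        cv2.putText(im,str(y0+j),(0,j*s+4),0,0.33,(0,0,255),1); cv2.line(im,(24,j*s),(30,j*s),(0,0,255),1)
    cv2.imwrite(out,im)
E
python3 - <<'E'
from crop import crop
crop("pics/scene0.png",235,170,85,100,6,"pics/s_stand.png")
crop("pics/side0.png",235,175,90,70,8,"pics/d_stand.png")
crop("pics/scene0.png",110,215,75,60,10,"pics/s_plate.png")
crop("pics/side0.png",285,135,50,40,14,"pics/d_plate.png")
crop("pics/scene0.png",355,190,65,50,12,"pics/s_cover.png")
crop("pics/side0.png",220,260,60,60,10,"pics/d_cover.png")
E
```

```text
(no output)
```

View pics/s_stand.png

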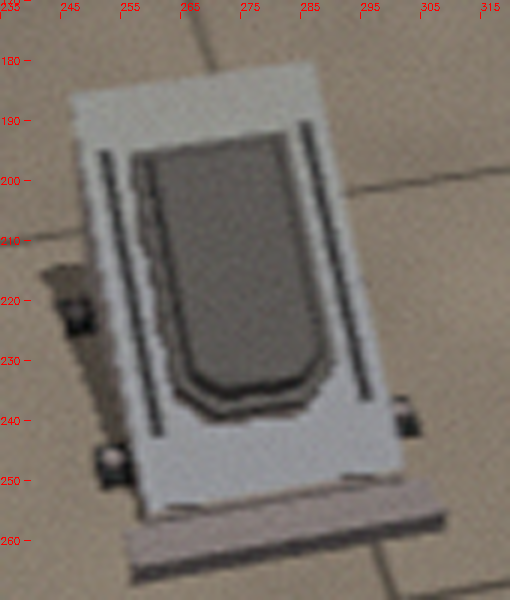

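View pics/d_stand.png

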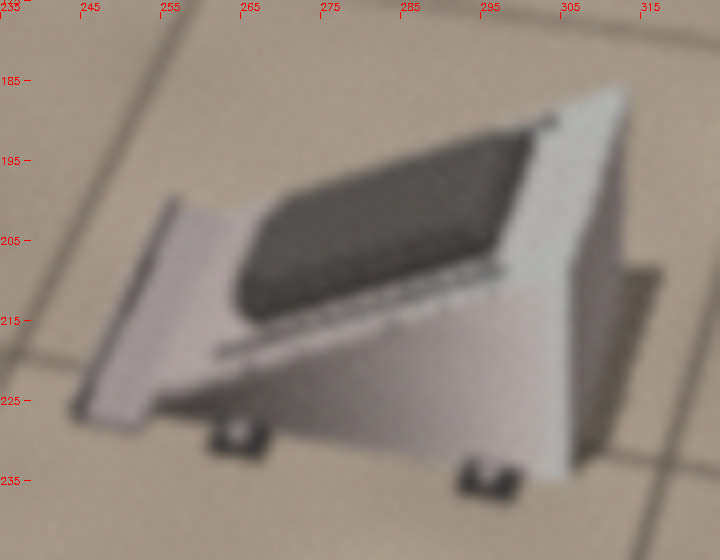

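View pics/s_plate.png

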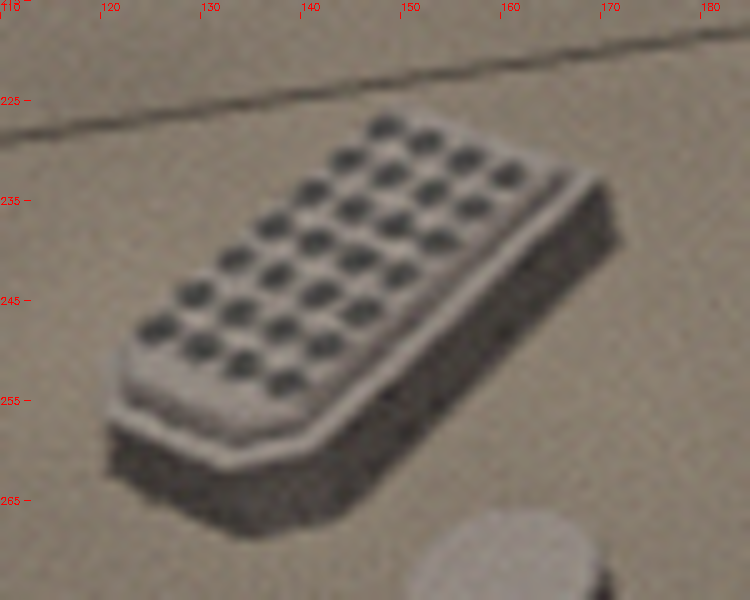

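View pics/d_plate.png

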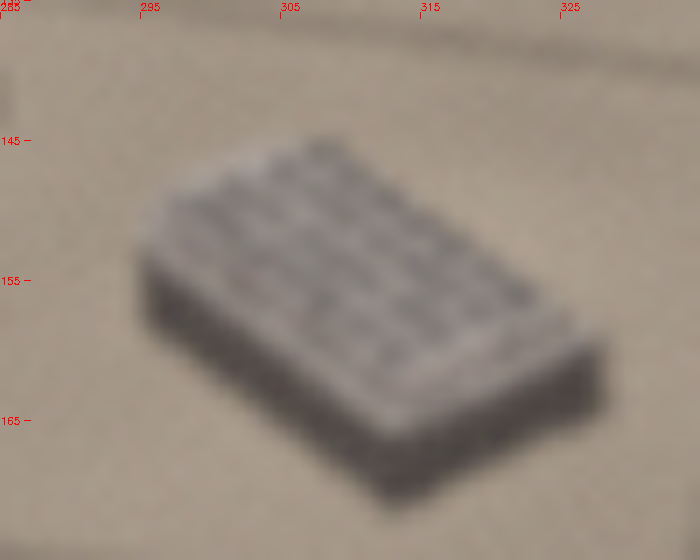

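View pics/s_cover.png

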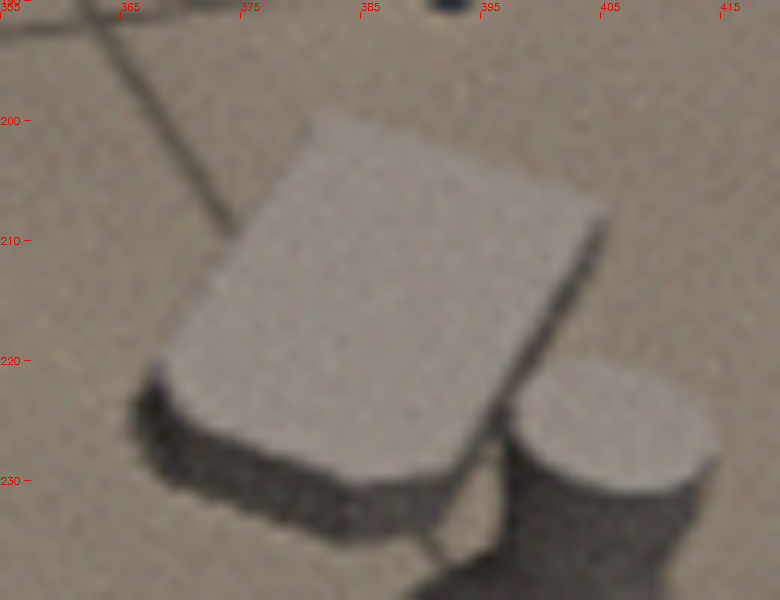

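View pics/d_cover.png

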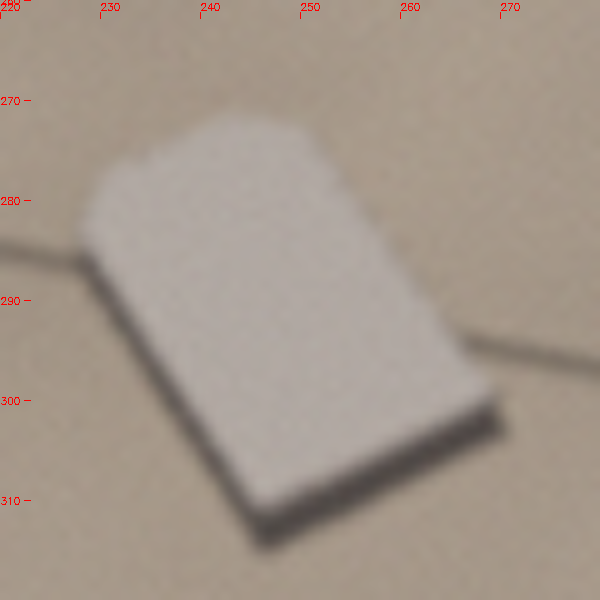

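Scene enlargements (full-image pixels): the far stand's upper edge runs from (247,185.5) to (288,180). The plate's square shoulder corner is at (170,233), with its cut end to the lower left. The cover's square corners are at (381.5,199) and (405.5,207), and its cut end also points lower left. Next I fit the poses from both cameras.

```bash
cat > fit.py <<'E'
import numpy as np
from scipy.optimize import least_squares
# calibrations of the fixed cameras
S=dict(f=396.4383962944733,c=(281.0274478947778,202.43222115218015),T=np.array([[0.21430302,0.60468118,-0.7670951,1.21957228],[0.97669513,-0.1421995,0.1607667,-0.13038827],[-0.01186794,-0.78367084,-0.62106294,0.6592959],[0,0,0,1]]))
D=dict(f=459.1386325117304,c=(286.4298520026056,209.70893667217436),T=np.array([[-0.96749118,-0.15327111,0.20116856,0.24743541],[-0.25224543,0.64221215,-0.7238341,0.94045026],[-0.01825004,-0.75104695,-0.65999652,0.8921177],[0,0,0,1]]))
def proj(cam,P):
    P=np.atleast_2d(P); q=(P-cam['T'][:3,3])@cam['T'][:3,:3]
    return q[:,:2]/q[:,2:]*cam['f']+np.array(cam['c'])
def wpt(p,L):
    L=np.asarray(L,float)/1000; c,s=np.cos(p[2]),np.sin(p[2])
    return np.c_[p[0]+c*L[:,0]-s*L[:,1],p[1]+s*L[:,0]+c*L[:,1],L[:,2]]
def fit(obs,p0,show=True):
    # obs: list of (cam,[(local xyz mm,(u,v))])
    def r(p):
        return np.concatenate([(proj(c,wpt(p,[o[0] for o in ob]))-np.array([o[1] for o in ob])).ravel() for c,ob in obs])
    s=least_squares(r,p0,loss='soft_l1')
    if show:
        print(s.x.round(4),np.degrees(s.x[2]).round(2)); print(r(s.x).reshape(-1,2).round(1).tolist())
    return s.x
def px(x0,y0,s): return lambda u,v:(u/s+x0-.5+.5/s,v/s+y0-.5+.5/s)
E
cat > fit1.py <<'E'
from fit import *
a=px(235,170,6);b=px(235,175,8)
st=[(S,[((-75,-50,99),a(72,93)),((-75,50,99),a(317,62)),((75,-50,12),a(147,517)),((75,50,12),a(402,470))]),
    (D,[((-75,-50,99),b(625,85)),((-75,50,99),b(573,262)),((-75,50,0),b(570,475))])]
print('stand');fs=fit(st,[.55,0,0]);fit(st[:1],[.55,0,0]);fit(st[1:],[.55,0,0])
a=px(110,215,10);b=px(285,135,14)
pl=[(S,[((-56,32,24),a(602,180)),((-56,32,0),a(620,240)),((42,32,24),a(307,438)),((56,18,24),a(228,465)),((56,-18,24),a(108,412)),((42,32,0),a(345,517)),((56,18,0),a(250,540)),((56,-18,0),a(110,472))]),
 (D,[((-56,32,24),b(400,435)),((-56,32,0),b(400,508)),((-56,-32,24),b(605,345)),((-56,-32,0),b(605,408)),((42,32,24),b(142,255)),((42,32,0),b(148,320))])]
print('plate');fit(pl,[.5,-.3,-.7]);fit(pl[:1],[.5,-.3,-.7]);fit(pl[1:],[.5,-.3,-.7])
a=px(355,190,12);b=px(220,260,10)
co=[(S,[((-56,-32,18),a(318,112)),((-56,32,18),a(606,205)),((42,-32,18),a(155,362)),((56,-18,18),a(190,420)),((56,18,18),a(345,485)),((42,32,18),a(450,470))]),
 (D,[((-56,32,18),b(262,510)),((-56,-32,18),b(497,398)),((42,32,18),b(85,255)),((42,-32,18),b(300,130)),((-56,32,0),b(265,548)),((-56,-32,0),b(500,430))])]
print('cover');fit(co,[.5,.3,-.7]);fit(co[:1],[.5,.3,-.7]);fit(co[1:],[.5,.3,-.7])
E
python3 fit1.py
```

```text
stand
[ 0.5186 -0.0016 -0.0007] -0.04
[[0.2, 0.2], [-0.3, -0.1], [-0.0, -1.3], [0.4, -0.5], [0.6, -1.1], [-0.9, -0.4], [-0.8, -0.0]]
[ 0.5201 -0.0021 -0.0037] -0.21
[[0.2, 0.5], [-0.2, 0.3], [-0.2, -0.8], [0.3, 0.1]]
[0.5178 0.0027 0.0373] 2.13
[[0.1, -0.8], [-0.0, 0.1], [-0.0, 0.5]]
plate
[ 0.5068 -0.3058 -0.6958] -39.87
[[0.7, -0.8], [0.7, 0.6], [1.0, 0.5], [-0.4, -0.2], [-0.6, -0.3], [-0.3, 0.0], [0.0, -0.2], [2.1, 1.2], [-0.1, -1.2], [-0.2, -0.4], [0.7, -1.6], [0.4, -0.1], [0.3, -2.0], [-0.0, -0.7]]
[ 0.5063 -0.3068 -0.684 ] -39.19
[[0.1, -1.0], [0.2, 0.3], [0.8, 0.3], [-0.6, -0.2], [-0.9, -0.2], [-0.5, -0.1], [-0.2, -0.3], [1.7, 1.2]]
[ 0.5066 -0.3001 -0.6788] -38.89
[[-0.0, -0.2], [-0.2, 0.6], [0.5, -0.8], [0.2, 0.7], [-0.1, -0.9], [-0.5, 0.4]]
cover
[ 0.5346  0.2808 -0.783 ] -44.86
[[1.1, -0.3], [1.0, -0.0], [0.0, -0.3], [0.2, 0.0], [1.5, -0.1], [0.5, -0.1], [-0.1, -1.0], [0.5, -1.3], [-0.4, -3.5], [1.3, -1.4], [0.2, -0.1], [0.5, 0.2]]
[ 0.5345  0.2787 -0.7731] -44.3
[[0.2, -0.2], [0.1, -0.0], [-0.6, -0.1], [-0.4, 0.3], [1.0, 0.0], [-0.1, -0.0]]
[ 0.5351  0.2844 -0.7558] -43.3
[[-0.1, 0.2], [0.3, -0.7], [-1.4, -2.0], [0.1, -0.4], [0.2, 1.1], [0.3, 0.8]]
```

```bash
cat >> fit.py <<'E'
def ray(cam,u,v,z):
    d=cam['T'][:3,:3]@np.array([(u-cam['c'][0])/cam['f'],(v-cam['c'][1])/cam['f'],1.]); o=cam['T'][:3,3]
    return o+d*(z-o[2])/d[2]
E
python3 - <<'E'
from fit import *
for n,c,u,v,z in [('wash cap',S,405,226,.17),('wash base front',S,394,293,0),('wash cap',D,175,212,.17),('brown cap',S,162,274,.16),('brown cap',D,234,124,.16),('mortar',S,102,292,.05),('mortar',D,269,133,.05),('notes',S,463,250,.018)]:
    print(n,ray(c,u,v,z).round(3))
# pad offset: fit shoulder/front edges in scene & side given stand pose
a=px(235,170,6)
def face(pose,L):
    L=np.asarray(L,float); t=np.pi/6
    X=L[:,0]*np.cos(t)+L[:,2]*np.sin(t); Z=-L[:,0]*np.sin(t)+L[:,2]*np.cos(t)+55.5
    return wpt(pose,np.c_[X,L[:,1],Z])
for off in(-12,-6,0,6,12):
    p=face([.5195,-.002,-.002],[(56+off,-18,8),(56+off,18,8),(56+off,-18,0),(56+off,18,0),(-56+off+5.25,-26,15),(-56+off+5.25,26,15)])
    q=proj(S,p); print(off,((q-[234.6,169.6])*6).round(0).tolist())
E
```

```text
wash cap [0.736 0.203 0.17 ]
wash base front [0.754 0.203 0.   ]
wash cap [0.724 0.218 0.17 ]
brown cap [ 0.744 -0.234  0.16 ]
brown cap [ 0.729 -0.212  0.16 ]
mortar [ 0.661 -0.371  0.05 ]
mortar [ 0.663 -0.356  0.05 ]
notes [0.689 0.397 0.018]
-12 [[211.0, 384.0], [303.0, 370.0], [209.0, 391.0], [300.0, 376.0], [143.0, 126.0], [272.0, 108.0]]
-6 [[213.0, 399.0], [306.0, 385.0], [212.0, 405.0], [303.0, 391.0], [146.0, 140.0], [275.0, 122.0]]
0 [[216.0, 414.0], [309.0, 400.0], [215.0, 420.0], [306.0, 406.0], [148.0, 154.0], [278.0, 136.0]]
6 [[219.0, 429.0], [312.0, 414.0], [218.0, 435.0], [310.0, 420.0], [151.0, 168.0], [281.0, 150.0]]
12 [[222.0, 444.0], [315.0, 429.0], [220.0, 450.0], [313.0, 435.0], [154.0, 182.0], [284.0, 163.0]]
```

```bash
cat > go.py <<'E'
import numpy as np
from scipy.spatial.transform import Rotation as Ro
from station import status
def cur():
    o=status.get_obs(); return o['ee_pos'],Ro.from_euler('xyz',o['eef_rot'])
def rel(pos,R):
    p,R0=cur(); d=R0.inv().apply(np.array(pos)-p); rv=(R0.inv()*R).as_rotvec()
    print('shift',(d).round(4),'turn',(rv/(np.pi/2)).round(4),'deg',np.degrees(np.linalg.norm(rv)).round(1),'mm',(1000*np.linalg.norm(d)).round(1))
def down(yawdeg): return Ro.from_euler('xyz',[np.pi,0,np.radians(yawdeg)])
def face_R(yaw_stand=0.,tilt=30): # tool z into the face, tool x uphill
    t=np.radians(tilt); z=-np.array([np.sin(t),0,np.cos(t)]); x=np.array([-np.cos(t),0,np.sin(t)])
    return Ro.from_euler('z',yaw_stand)*Ro.from_matrix(np.c_[x,np.cross(z,x),z])
E
python3 - <<'E'
from go import *
rel([.46,-.35,.2],down(83)); rel([.5066,-.3055,.12],down(140.5))
E
```

```text
shift [ 0.2548 -0.031   0.0051] turn [-5.00e-04 -3.00e-04 -6.27e-01] deg 56.4 mm 256.7
shift [ 0.3164 -0.0499  0.0851] turn [-3.0000e-04 -6.0000e-04 -1.2658e+00] deg 113.9 mm 331.4
```

```bash
python3 -m jog '[[0.255,-0.031,0.005,0,0,-0.627,1],[0.255,-0.031,0.005,0,0,-0.627,1],[0.255,-0.031,0.005,0,0,-0.627,1],[0.255,-0.031,0.005,0,0,-0.627,1],[0.255,-0.031,0.005,0,0,-0.627,1],[0.255,-0.031,0.005,0,0,-0.627,1],[0.255,-0.031,0.005,0,0,-0.627,1]]'
python3 - <<'E'
from go import *
rel([.5066,-.3055,.13],down(140.5))
E
```

```text
time_s: 0.85
ee_pos: [0.4615, -0.3484, 0.1995]
eef_rot: [-3.14, -0.001, 1.457]
force: [-0.5, -0.5, 0.9]
grip_width: 0.0941
shift [0.0476 0.04   0.0695] turn [-2.000e-04 -1.200e-03 -6.333e-01] deg 57.0 mm 93.3
```

```bash
python3 -m jog '[[0.0476,0.04,0.0695,0,-0.001,-0.633,1],[0.0476,0.04,0.0695,0,-0.001,-0.633,1],[0.0476,0.04,0.0695,0,-0.001,-0.633,1],[0.0476,0.04,0.0695,0,-0.001,-0.633,1],[0.0476,0.04,0.0695,0,-0.001,-0.633,1],[0.0476,0.04,0.0695,0,-0.001,-0.633,1],[0.0476,0.04,0.0695,0,-0.001,-0.633,1],[0.0476,0.04,0.0695,0,-0.001,-0.633,1]]'
cat > snap.py <<'E'
import sys,cv2,numpy as np
from station import camera
c=camera(sys.argv[1]); cv2.imwrite(f"pics/{sys.argv[2]}.png",c["image"][:,:,::-1]); np.savez(f"pics/{sys.argv[2]}.npz",T=c["world_from_camera"],f=c["fx"],c=[c["cx"],c["cy"]])
E
python3 snap.py wrist w1; python3 -c "from station import status as s;print(s.get_obs())"
```

```text
time_s: 1.65
ee_pos: [0.5065, -0.3054, 0.1298]
eef_rot: [-3.141, -0.001, 2.453]
force: [0.2, -0.1, -0.2]
grip_width: 0.094
{'time_s': 1.7, 'qpos': array([-6.04527839e-01,  4.60580846e-01,  1.48230157e+00, -2.34701814e-04,
        1.19957364e+00, -1.48307573e+00]), 'joint_vel': array([ 0.00096223, -0.00015991, -0.00090776,  0.00082945,  0.00074483,
        0.03980668]), 'tau': array([ 9.38076846e-03, -6.03329444e+01, -3.34486485e+01, -1.64647435e-02,
        7.69685372e-02, -9.82821174e-01]), 'ee_pos': array([ 0.50646534, -0.30545666,  0.12976697]), 'eef_rot': array([-3.14129921e+00, -8.40941457e-04,  2.44942933e+00]), 'force': array([-0.70292841, -0.53055334,  0.31357464]), 'moment': array([ 0.04542821, -0.13058225, -0.0160835 ]), 'grip_width': 0.09433932534549612}
```

View pics/w1.png

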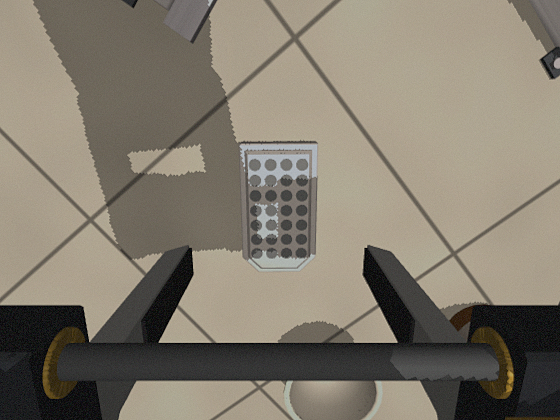

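Wrist view: the plate is upright in the frame. Its square end's corners are at about (239,142) and (317,142), and the cut end's bottom edge is at (259–304,271). I'll enlarge it for a refined fit.

```bash
python3 -c "
from crop import crop
crop('pics/w1.png',228,132,100,148,5,'pics/w1c.png')"
```

```text
(no output)
```

View pics/w1c.png

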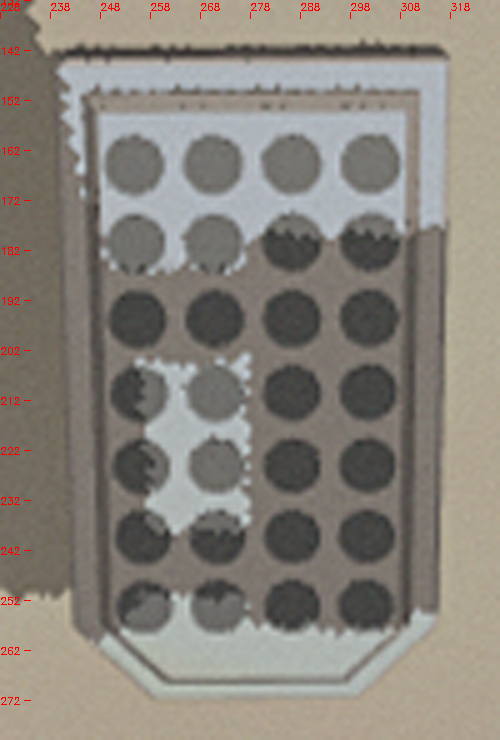

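```bash
cat >> fit.py <<'E'
def wc(n):
    d=np.load(f'pics/{n}.npz'); return dict(f=float(d['f']),c=tuple(d['c']),T=d['T'])
E
python3 - <<'E'
from fit import *
W=wc('w1'); a=px(228,132,5)
print(W['T'].round(4))
fit([(W,[((-56,-32,24),a(58,63)),((-56,32,24),a(447,60)),((42,32,24),a(438,612)),((42,-32,24),a(73,625)),((56,18,24),a(360,695)),((56,-18,24),a(157,695))])],[.507,-.305,-.69])
E
```

```text
[[ 6.351e-01  7.436e-01  2.091e-01  4.456e-01]
 [ 7.724e-01 -6.116e-01 -1.712e-01 -2.558e-01]
 [ 6.000e-04  2.702e-01 -9.628e-01  3.099e-01]
 [ 0.000e+00  0.000e+00  0.000e+00  1.000e+00]]
[ 0.5074 -0.3055 -0.6774] -38.81
[[-1.4, -1.1], [0.8, -1.4], [0.4, 2.0], [0.2, 0.2], [-0.1, 0.3], [-0.2, 0.7]]
```

Run:
```python
from go import *
rel([.5073,-.3055,.004],down(141.0))
```

```text
shift [-0.0008  0.0005  0.1258] turn [-0.0002 -0.0005 -0.0073] deg 0.7 mm 125.8
```

```bash
python3 -m jog '[[-0.001,0.0005,0.04,0,0,-0.007,1],[-0.001,0.0005,0.08,0,0,-0.007,1],[-0.001,0.0005,0.11,0,0,-0.007,1],[-0.001,0.0005,0.12,0,0,-0.007,1],[-0.001,0.0005,0.1258,0,0,-0.007,1],[-0.001,0.0005,0.1258,0,0,-0.007,1],[-0.001,0.0005,0.1258,0,0,-0.007,-1],[-0.001,0.0005,0.1258,0,0,-0.007,-1],[-0.001,0.0005,0.1258,0,0,-0.007,-1],[-0.001,0.0005,0.1258,0,0,-0.007,-1],[-0.001,0.0005,0.1258,0,0,-0.007,-1],[-0.001,0.0005,0.1258,0,0,-0.007,-1],[-0.001,0.0005,0.1258,0,0,-0.007,-1],[-0.001,0.0005,0.1258,0,0,-0.007,-1]]' 25; python3 snap.py wrist w2
```

```text
time_s: 3.1
ee_pos: [0.5076, -0.3058, 0.0044]
eef_rot: [-3.141, -0.0, 2.46]
force: [-1.0, 0.7, 4.9]
grip_width: 0.0641
```

View pics/w2.png

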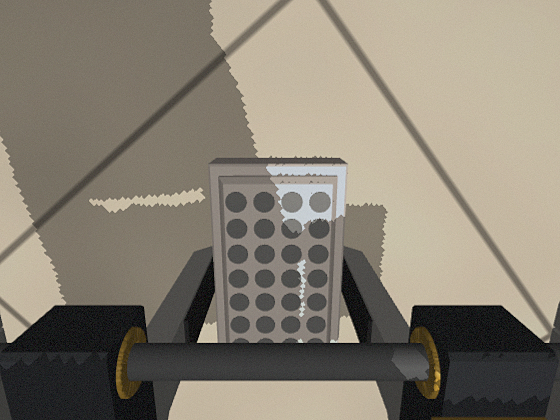

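```bash
python3 -c "
from crop import crop
crop('pics/w2.png',200,150,155,60,5,'pics/w2c.png')"
```

```text
(no output)
```

View pics/w2c.png

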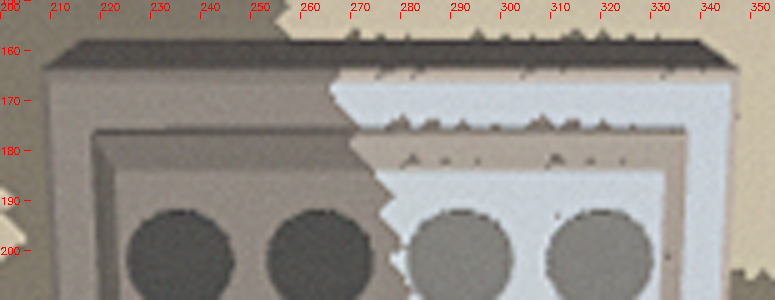

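Run:
```python
from fit import *
from go import *
W=wc('w2'); a=px(200,150,5)
x=fit([(W,[((-56,-32,24),a(43,68)),((-56,32,24),a(738,68)),((-56,-32,0),a(80,40)),((-56,32,0),a(698,40))])],[.507,-.305,-.69])
p,R=cur(); print('plate centre in tool',R.inv().apply([x[0]-p[0],x[1]-p[1],-p[2]]).round(4), np.degrees(status.get_obs()['eef_rot']))
```

```text
[ 0.5075 -0.306  -0.6812] -39.03
[[-0.8, 0.4], [0.5, 0.4], [0.6, -0.5], [-0.3, -0.5]]
plate centre in tool [ 0.     -0.0003  0.0045] [-1.79989026e+02 -1.41589375e-02  1.40967661e+02]
```

Run:
```python
from go import *
rel([.655,-.002,.22],down(180))
```

```text
shift [ 0.0769  0.3287 -0.2156] turn [-1.000e-04 -2.000e-04 -4.337e-01] deg 39.0 mm 400.6
```

```bash
python3 -m jog '[[0,0,-0.01,0,0,0,-1],[0,0,-0.05,0,0,0,-1],[0,0,-0.1,0,0,0,-1],[0,0,-0.15,0,0,0,-1],[0,0.02,-0.2,0,0,-0.05,-1],[0.077,0.3287,-0.2156,0,0,-0.434,-1],[0.077,0.3287,-0.2156,0,0,-0.434,-1],[0.077,0.3287,-0.2156,0,0,-0.434,-1],[0.077,0.3287,-0.2156,0,0,-0.434,-1],[0.077,0.3287,-0.2156,0,0,-0.434,-1],[0.077,0.3287,-0.2156,0,0,-0.434,-1],[0.077,0.3287,-0.2156,0,0,-0.434,-1],[0.077,0.3287,-0.2156,0,0,-0.434,-1],[0.077,0.3287,-0.2156,0,0,-0.434,-1]]'; python3 snap.py wrist w3
```

```text
time_s: 4.55
ee_pos: [0.6546, -0.0022, 0.22]
eef_rot: [-3.141, -0.001, -3.141]
force: [-0.2, -0.5, -1.8]
grip_width: 0.0636
```

View pics/w3.png

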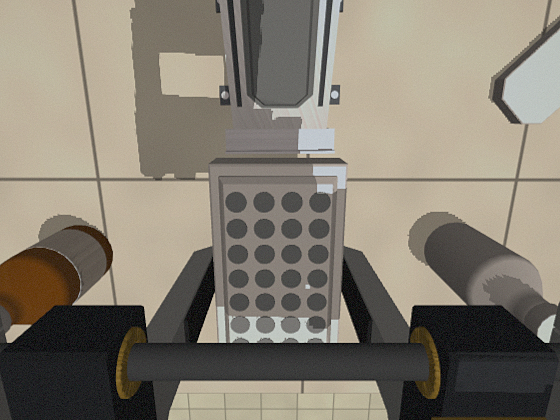

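```bash
python3 -c "
from crop import crop
crop('pics/w3.png',210,0,140,100,5,'pics/w3a.png')
crop('pics/w3.png',210,60,140,100,5,'pics/w3b.png')"
```

```text
(no output)
```

View pics/w3a.png

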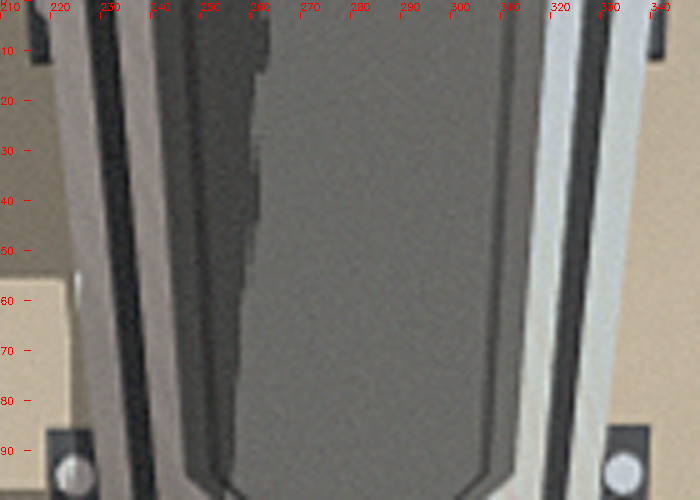

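View pics/w3b.png

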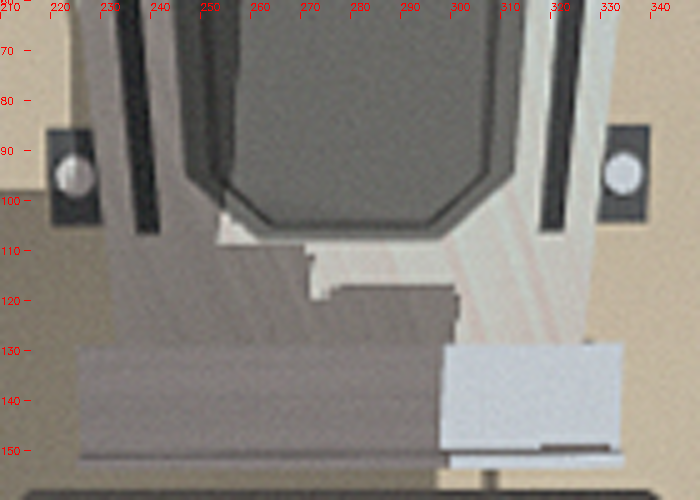

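```bash
cat >> fit.py <<'E'
def face(pose,L):
    L=np.asarray(L,float); t=np.pi/6
    X=L[:,0]*np.cos(t)+L[:,2]*np.sin(t); Z=-L[:,0]*np.sin(t)+L[:,2]*np.cos(t)+55.5
    return wpt(pose,np.c_[X,L[:,1],Z])
E
python3 - <<'E'
from fit import *
W=wc('w3'); a=px(210,60,5)
so=[((75,-50,12),a(585,343)),((75,50,12),a(115,343))]
tr=[((102,0,10),a(350,452))]
po=[((56,18,8),a(262,240)),((56,-18,8),a(440,240)),((42,32,8),a(187,172)),((42,-32,8),a(513,170))]
def r(p):
    A=proj(W,wpt(p,[o[0] for o in so]))-np.array([o[1] for o in so])
    C=(proj(W,wpt(p,[o[0] for o in tr]))-np.array([o[1] for o in tr]))[:,1:]
    B=proj(W,face(p,np.array([o[0] for o in po],float)+[p[3],0,0]))-np.array([o[1] for o in po])
    return np.r_[A.ravel(),C.ravel(),B.ravel()]
s=least_squares(lambda p:r(np.r_[p[:3],p[3]*1000]),[.519,0,0,0]); print(s.x.round(4),r(np.r_[s.x[:3],s.x[3]*1000]).round(2))
E
```

```text
[ 6.8450e-01 -2.0000e-04 -3.1402e+00  8.6000e-02] [ -0.9   16.17   1.09  16.21 -31.32   1.33 -12.64  -1.64 -12.65   3.4
  12.33  -3.27  12.71]
```

Run:
```python
from fit import *
W=wc('w3'); a=px(210,60,5)
so=[((75,50,12),a(585,343)),((75,-50,12),a(115,343))]
tr=[((102,0,10),a(350,452))]
po=[((56,-18,8),a(262,240)),((56,18,8),a(440,240)),((42,-32,8),a(187,172)),((42,32,8),a(513,170))]
def r(p):
    A=proj(W,wpt(p,[o[0] for o in so]))-np.array([o[1] for o in so])
    C=(proj(W,wpt(p,[o[0] for o in tr]))-np.array([o[1] for o in tr]))[:,1:]
    B=proj(W,face(p,np.array([o[0] for o in po],float)+[p[3],0,0]))-np.array([o[1] for o in po])
    return np.r_[A.ravel(),C.ravel(),B.ravel()]
s=least_squares(lambda p:r(np.r_[p[:3],p[3]*1000]),[.519,0,0,0]); print(s.x.round(4),r(np.r_[s.x[:3],s.x[3]*1000]).round(2))
```

```text
[ 0.5162 -0.0007  0.0033  0.0027] [-0.4  -1.22  0.38 -1.    2.25 -0.32 -0.3   0.09 -0.38 -0.23  0.23  0.47
  0.47]
```

```bash
cat >> go.py <<'E'
ST=[.5185,-.001,.002]  # pad-centred reference: face origin here = pad centre on the face
def facepos(x,y,z): # mm, pad-centred face coords -> world
    t=np.pi/6; c,s=np.cos(ST[2]),np.sin(ST[2])
    X=x*np.cos(t)+z*np.sin(t); Z=-x*np.sin(t)+z*np.cos(t)
    return np.array([ST[0]+(c*X-s*y)/1000,ST[1]+(s*X+c*y)/1000,.0555-0.0+Z/1000])
E
python3 - <<'E'
from go import *
print(facepos(60,0,80)); rel(facepos(60,0,80),face_R(.002))
E
```

```text
[ 0.61046134 -0.00081608  0.09478203]
shift [0.0439 0.0021 0.1253] turn [ 3.000e-04  3.329e-01 -1.400e-03] deg 30.0 mm 132.8
```

```bash
python3 -m jog '[[0.044,0.002,0.1253,0,0.333,-0.0014,-1],[0.044,0.002,0.1253,0,0.333,-0.0014,-1],[0.044,0.002,0.1253,0,0.333,-0.0014,-1],[0.044,0.002,0.1253,0,0.333,-0.0014,-1],[0.044,0.002,0.1253,0,0.333,-0.0014,-1],[0.044,0.002,0.1253,0,0.333,-0.0014,-1]]'; python3 snap.py wrist w4;python3 -c "
from go import *
rel(facepos(60,0,80),face_R(.002))
print(status.get_obs()['qpos'])
from crop import crop
crop('pics/w4.png',190,0,180,165,4,'pics/w4a.png')"
```

```text
time_s: 5.2
ee_pos: [0.6108, -0.0019, 0.0953]
eef_rot: [3.141, -0.52, -3.141]
force: [0.1, -0.1, -1.3]
grip_width: 0.0636
shift [-0.0003  0.0008  0.0014] turn [ 0.0005  0.0028 -0.0004] deg 0.3 mm 1.6
[-0.05127712  0.87382957  0.97558477 -0.02637364  1.81077045 -1.62263813]
```

View pics/w4.png

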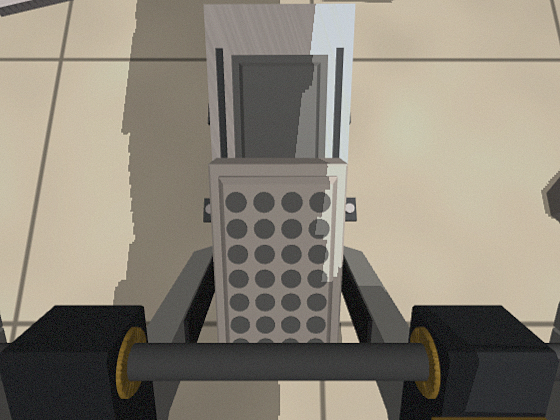

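View pics/w4a.png

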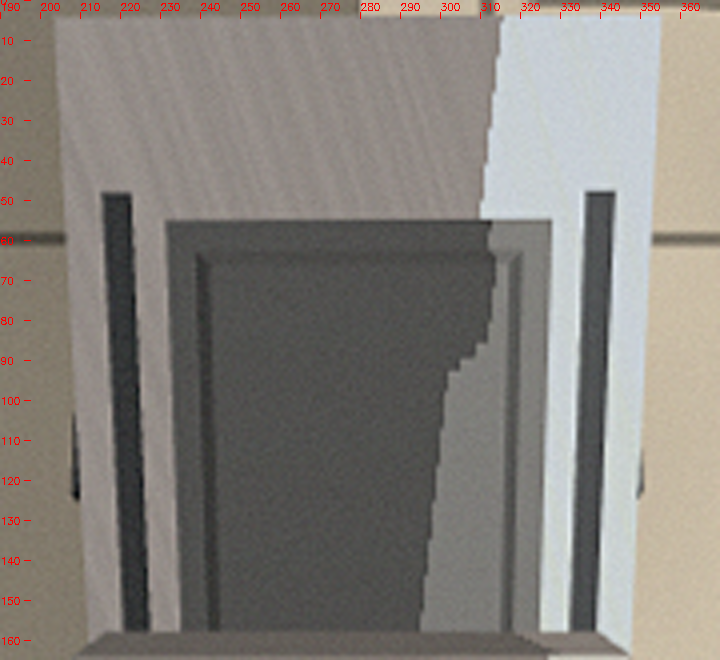

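Run:
```python
from fit import *
W=wc('w4'); a=px(190,0,4)
po=[((-56,-32,8),a(165,220)),((-56,32,8),a(552,220)),((0,-32,8),a(180,628)),((0,32,8),a(541,628))]
so=[((-86.6,-50,0),a(55,17)),((-86.6,50,0),a(661,17))]
def r(p):
    A=proj(W,face(p,[o[0] for o in so]))-np.array([o[1] for o in so])
    B=proj(W,face(p,np.array([o[0] for o in po],float)+[p[3],0,0]))-np.array([o[1] for o in po])
    B[2:,1]=0
    return np.r_[A.ravel(),B.ravel()]
s=least_squares(lambda p:r(np.r_[p[:3],p[3]*1000]),[.519,0,0,0]); print(s.x.round(4),r(np.r_[s.x[:3],s.x[3]*1000]).round(2))
for sx in(.5162,.518,.5195):
    q=least_squares(lambda p:r(np.r_[sx,p[:2],p[2]*1000])[4:],[0,0,0]).x; print(sx,q.round(4),(sx+q[2]*.866).round(4),(.0555-.5*q[2]).round(4))
```

```text
[ 0.5174 -0.0009  0.0048  0.0014] [-0.    0.19  0.14 -0.22  0.21  0.15  0.06 -0.14 -0.41  0.   -0.04  0.  ]
0.5162 [-0.0009  0.0065  0.0024] 0.5183 0.0543
0.518 [-0.0009  0.0065  0.0009] 0.5188 0.055
0.5195 [-0.0009  0.0065 -0.0002] 0.5193 0.0556
```

```bash
sed -i 's/^ST=.*/ST=[.5186,-.0009,.004]/; s/\.0555-0\.0/.0548/' go.py
cat >> go.py <<'E'
def where(): # TCP in pad face coords (mm), force along face axes
    p,R=cur(); o=status.get_obs(); F=Ro.from_euler('z',ST[2])*Ro.from_euler('y',np.pi/6)
    print('face xyz mm',(1000*F.inv().apply(p-facepos(0,0,0))).round(2),'force face',F.inv().apply(o['force']).round(2),'moment face',F.inv().apply(o['moment']).round(3),'rot err deg',np.degrees((face_R(ST[2]).inv()*R).as_rotvec()).round(2),'grip',o['grip_width'].round(4),'t',o['time_s'])
E
python3 - <<'E'
from go import *
where(); rel(facepos(0,0,45),face_R(ST[2])); rel(facepos(0,0,25),face_R(ST[2]))
E
```

```text
Traceback (most recent call last):
  File "go.py", line 20, in where
    print('face xyz mm',(1000*F.inv().apply(p-facepos(0,0,0))).round(2),'force face',F.inv().apply(o['force']).round(2),'moment face',F.inv().apply(o['moment']).round(3),'rot err deg',np.degrees((face_R(ST[2]).inv()*R).as_rotvec()).round(2),'grip',o['grip_width'].round(4),'t',o['time_s'])
                                                                                                                                                                                                                                                        ^^^^^^^^^^^^^^^^^^^^^
AttributeError: 'float' object has no attribute 'round'
```

```bash
sed -i "s/o\['grip_width'\].round(4)/round(o['grip_width'],4)/" go.py
python3 - <<'E'
from go import *
where(); rel(facepos(0,0,45),face_R(ST[2])); rel(facepos(0,0,25),face_R(ST[2]))
E
```

```text
face xyz mm [59.24 -1.11 81.93] force face [ 1.05  0.31 -1.17] moment face [ 0.031 -0.464  0.004] rot err deg [-0.1  -0.25  0.14] grip 0.0638 t 5.25
shift [0.0594 0.0009 0.0367] turn [ 0.0012  0.0028 -0.0015] deg 0.3 mm 69.8
shift [0.0595 0.0009 0.0567] turn [ 0.0012  0.0028 -0.0015] deg 0.3 mm 82.2
```

```bash
python3 -m jog '[[0.03,0.0009,0.018,0.0012,0.0028,-0.0015,-1],[0.0594,0.0009,0.0367,0.0012,0.0028,-0.0015,-1],[0.0595,0.0009,0.048,0.0012,0.0028,-0.0015,-1],[0.0595,0.0009,0.0567,0.0012,0.0028,-0.0015,-1],[0.0595,0.0009,0.0567,0.0012,0.0028,-0.0015,-1],[0.0595,0.0009,0.0567,0.0012,0.0028,-0.0015,-1]]'
python3 - <<'E'
from go import *
where(); rel(facepos(0,0,25),face_R(ST[2]))
E
python3 snap.py side d5; python3 -c "
from crop import crop
crop('pics/d5.png',215,120,130,130,6,'pics/d5c.png')"
```

```text
time_s: 5.85
ee_pos: [0.5319, -0.0009, 0.0767]
eef_rot: [-3.141, -0.522, -3.138]
force: [1.0, -0.9, -1.6]
grip_width: 0.0642
face xyz mm [ 0.56 -0.08 25.62] force face [ 1.66 -0.86 -0.89] moment face [ 0.115 -0.478  0.017] rot err deg [ 0.   -0.08  0.01] grip 0.0642 t 5.85
shift [0.0006 0.0001 0.0006] turn [-0.0001  0.0009 -0.0002] deg 0.1 mm 0.8
```

View pics/d5c.png

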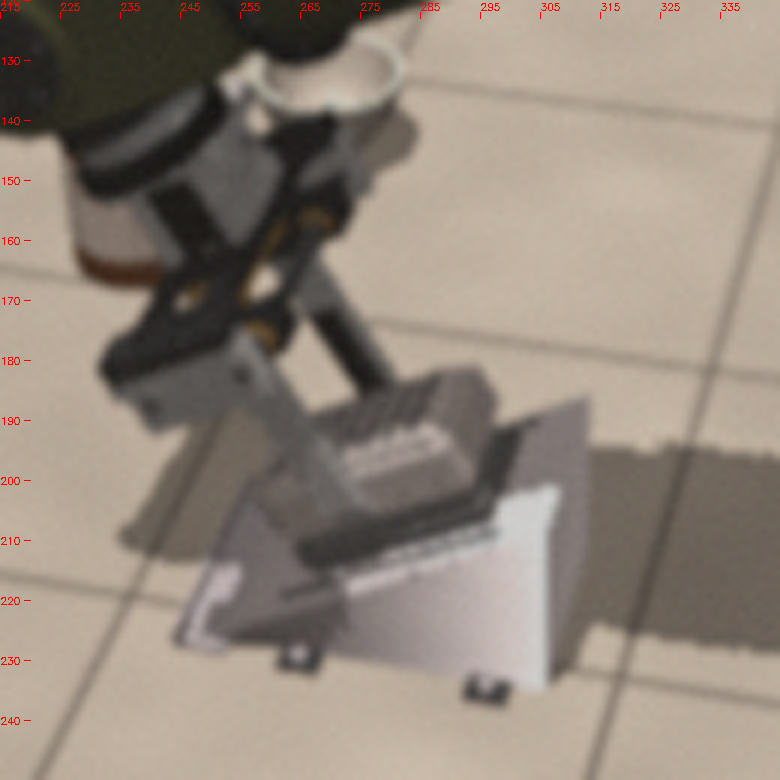

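The side view shows the plate held parallel above the pad, with no contact yet. I descend in small steps and watch the force.

```bash
python3 -m jog '[[0.0006,0,0.003,0,0.001,0,-1],[0.0006,0,0.005,0,0.001,0,-1],[0.0006,0,0.005,0,0.001,0,-1]]' >/dev/null
python3 -c "
from go import *
where()"
python3 -m jog '[[0,0,0.001,0,0.0,0,-1],[0,0,0.0025,0,0,0,-1],[0,0,0.0025,0,0,0,-1]]' >/dev/null
python3 -c "
from go import *
where()"
```

```text
face xyz mm [ 0.08 -0.05 20.23] force face [ 0.84  0.72 -1.51] moment face [ 0.035 -0.46   0.069] rot err deg [0.   0.05 0.01] grip 0.0636 t 6.2
face xyz mm [ 0.04 -0.05 17.49] force face [ 0.64 -0.6  -1.31] moment face [ 0.117 -0.499  0.048] rot err deg [0.   0.07 0.01] grip 0.0639 t 6.5
```

```bash
python3 -m jog '[[0,0,0.001,0,0.0,0,-1],[0,0,0.002,0,0,0,-1],[0,0,0.002,0,0,0,-1]]' >/dev/null
python3 -c "
from go import *
where()"
python3 -m jog '[[0,0,0.001,0,0.0,0,-1],[0,0,0.0015,0,0,0,-1],[0,0,0.0015,0,0,0,-1]]' >/dev/null
python3 -c "
from go import *
where()"
```

```text
face xyz mm [ 0.02 -0.04 15.34] force face [ 1.14 -0.07 -1.27] moment face [ 0.103 -0.46   0.078] rot err deg [0.   0.08 0.01] grip 0.064 t 6.8
face xyz mm [ 0.   -0.04 13.78] force face [ 0.06 -0.33 -1.71] moment face [ 0.071 -0.507 -0.003] rot err deg [0.   0.08 0.01] grip 0.0641 t 7.1
```

```bash
python3 -m jog '[[0,0,0.0008,0,0.0,0,-1],[0,0,0.0008,0,0,0,-1]]' >/dev/null
python3 -c "
from go import *
where()"
python3 -m jog '[[0,0,0.0008,0,0.0,0,-1],[0,0,0.0008,0,0,0,-1]]' >/dev/null
python3 -c "
from go import *
where()"
python3 -m jog '[[0,0,0.0008,0,0.0,0,-1],[0,0,0.0008,0,0,0,-1]]' >/dev/null
python3 -c "
from go import *
where()"
```

```text
face xyz mm [-0.02 -0.03 12.84] force face [ 0.94 -0.38 -1.51] moment face [ 0.018 -0.503  0.076] rot err deg [0.  0.1 0. ] grip 0.0637 t 7.3
face xyz mm [ 1.000e-02 -3.000e-02  1.235e+01] force face [0.64 0.54 1.86] moment face [-0.065 -0.345  0.03 ] rot err deg [0.01 0.06 0.01] grip 0.064 t 7.5
face xyz mm [ 0.04 -0.04 12.33] force face [-0.99  0.26  5.2 ] moment face [-0.039 -0.166  0.012] rot err deg [ 0.02 -0.01  0.01] grip 0.0638 t 7.7
```

Contact came at 12.35 mm against the 12.5 mm expected for a nested plate, so it is home. I ease off, release and retract.

```bash
python3 -m jog '[[0,0,-0.0003,0,0,0,-1],[0,0,-0.0003,0,0,0,0.5],[0,0,-0.0003,0,0,0,1],[0,0,-0.0003,0,0,0,1],[0,0,-0.0003,0,0,0,1],[0,0,-0.0003,0,0,0,1],[0,0,-0.01,0,0,0,1],[0,0,-0.04,0,0,0,1],[0,0,-0.08,0,0,0,1],[0,0,-0.1,0,0,0,1],[0,0,-0.1,0,0,0,1]]'
python3 -c "
from go import *
where()"
python3 snap.py wrist w6;python3 snap.py side d6; python3 -c "
from crop import crop
crop('pics/d6.png',235,165,90,75,8,'pics/d6c.png')"
```

```text
time_s: 8.8
ee_pos: [0.5765, -0.0007, 0.1547]
eef_rot: [-3.141, -0.518, -3.138]
force: [1.1, 0.4, -0.2]
grip_width: 0.0941
face xyz mm [ 2.1000e-01 -8.0000e-02  1.1542e+02] force face [1.04 0.35 0.4 ] moment face [ 0.008 -0.367  0.008] rot err deg [ 0.03 -0.3   0.01] grip 0.0941 t 8.8
```

View pics/w6.png

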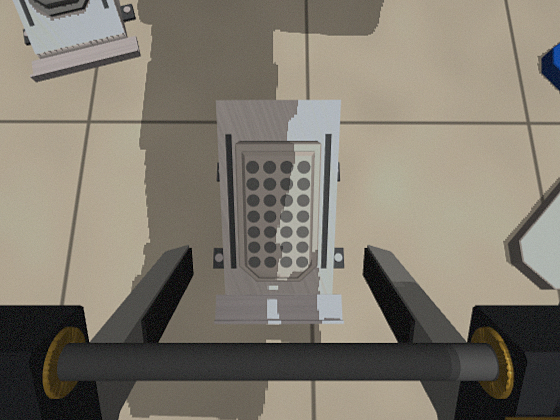

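View pics/d6c.png

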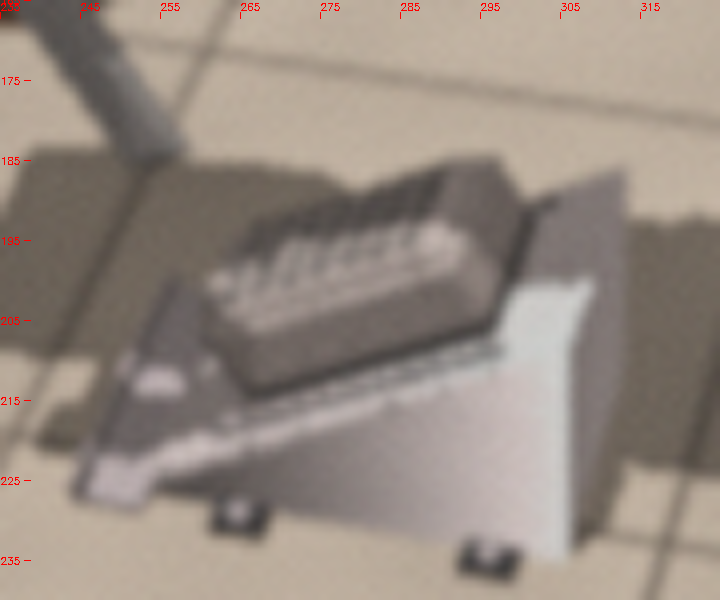

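The plate sits flush on the pad, spanning rows 141–282 of the wrist view with its cut corners downhill. I measure where it came to rest.

```bash
python3 -c "
from crop import crop
crop('pics/w6.png',230,135,100,152,5,'pics/w6c.png')"
```

```text
(no output)
```

View pics/w6c.png

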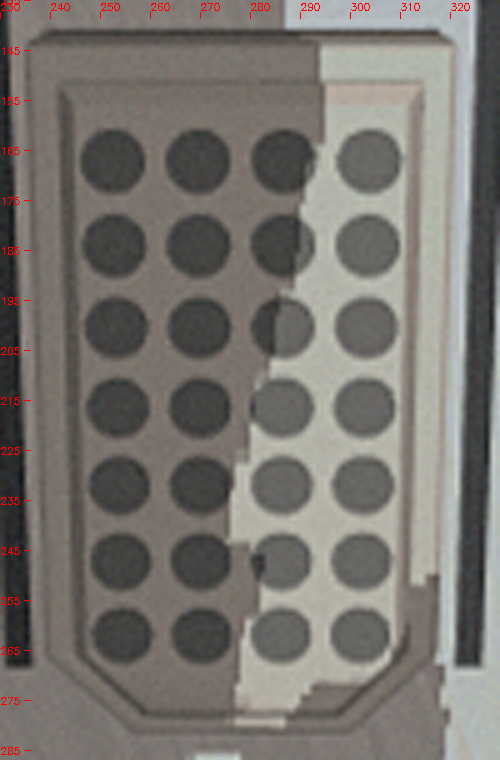

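Run:
```python
from fit import *
import go
W=wc('w6'); a=px(230,135,5)
ob=[((-56,-32),a(30,42)),((-56,32),a(457,42)),((56,-18),a(135,730)),((56,18),a(355,730)),((42,-32),a(45,655)),((42,32),a(435,648))]
def r(p,z=32):
    c,s=np.cos(p[2]),np.sin(p[2])
    P=np.array([go.facepos(p[0]+c*x-s*y,p[1]+s*x+c*y,z) for (x,y),_ in ob])
    return (proj(W,P)-np.array([o[1] for o in ob])).ravel()
s=least_squares(r,[0,0,0]);print(s.x.round(4),r(s.x).round(1))
```

```text
[-0.8093 -0.0225  0.0013] [-1.  -0.2  0.6 -0.3 -0.2  0.2 -0.5  0.1  0.2 -0.4  1.   0.9]
```

Run:
```python
from go import *
rel([.5347,.28,.13],down(135.6)); rel([.55,.1,.18],down(165))
```

```text
shift [0.0227 0.2808 0.0377] turn [-0.13   -0.3164  0.4843] deg 53.4 mm 284.3
shift [ 0.0351  0.1008 -0.0128] turn [-0.0445 -0.3316  0.1653] deg 33.6 mm 107.5
```

```bash
python3 -m jog '[[0.035,0.05,-0.013,-0.02,-0.16,0.08,1],[0.035,0.1,-0.013,-0.0445,-0.33,0.165,1],[0.035,0.15,-0.013,-0.06,-0.33,0.25,1],[0.0227,0.2808,0.0377,-0.13,-0.3164,0.4843,1],[0.0227,0.2808,0.0377,-0.13,-0.3164,0.4843,1],[0.0227,0.2808,0.0377,-0.13,-0.3164,0.4843,1],[0.0227,0.2808,0.0377,-0.13,-0.3164,0.4843,1],[0.0227,0.2808,0.0377,-0.13,-0.3164,0.4843,1],[0.0227,0.2808,0.0377,-0.13,-0.3164,0.4843,1],[0.0227,0.2808,0.0377,-0.13,-0.3164,0.4843,1]]'; python3 snap.py wrist w7; python3 -c "
from crop import crop
crop('pics/w7.png',228,132,110,148,5,'pics/w7c.png')"
```

```text
time_s: 9.9
ee_pos: [0.5351, 0.2789, 0.13]
eef_rot: [-3.141, -0.0, 2.368]
force: [0.2, -0.0, 0.0]
grip_width: 0.0938
```

View pics/w7.png

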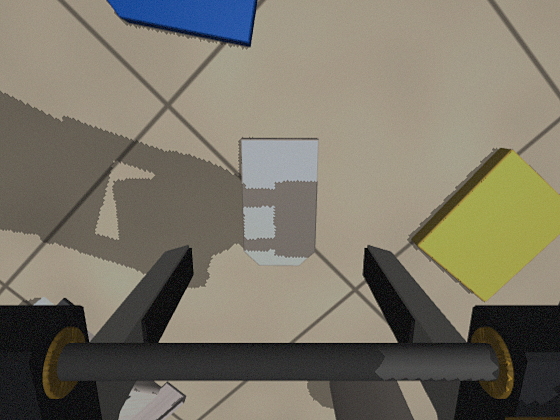

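View pics/w7c.png

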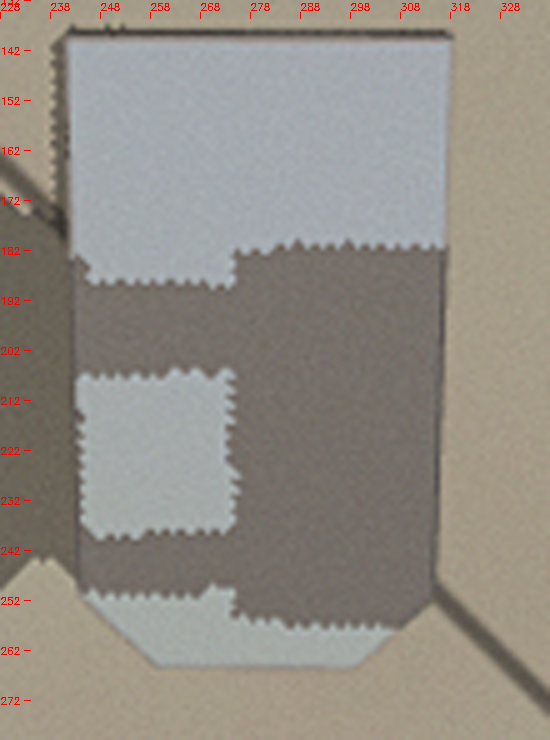

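Wrist view: the white cover is square-on, its square corners at about (242,140) and (318,140) and its cut end at row 265. The blue look-alike and the notes are well clear.

Run:
```python
from fit import *
from go import *
W=wc('w7'); a=px(228,132,5)
x=fit([(W,[((-56,-32,18),a(70,40)),((-56,32,18),a(453,38)),((42,32,18),a(433,590)),((42,-32,18),a(80,590)),((56,18,18),a(357,667)),((56,-18,18),a(160,667))])],[.535,.28,-.77])
rel([x[0],x[1],.004],down(180+np.degrees(x[2])))
```

```text
[ 0.5345  0.2813 -0.7765] -44.49
[[-1.2, -1.3], [0.8, -0.7], [1.0, 1.1], [-0.3, 0.9], [0.2, 0.2], [-0.4, 0.1]]
shift [0.0021 0.0013 0.1261] turn [-0.0002 -0.0002  0.0013] deg 0.1 mm 126.1
```

```bash
python3 -m jog '[[0.002,0.0013,0.04,0,0,0.001,1],[0.002,0.0013,0.08,0,0,0.001,1],[0.002,0.0013,0.11,0,0,0.001,1],[0.002,0.0013,0.121,0,0,0.001,1],[0.002,0.0013,0.127,0,0,0.001,1],[0.002,0.0013,0.127,0,0,0.001,1],[0.002,0.0013,0.127,0,0,0.001,-1],[0.002,0.0013,0.127,0,0,0.001,-1],[0.002,0.0013,0.127,0,0,0.001,-1],[0.002,0.0013,0.127,0,0,0.001,-1],[0.002,0.0013,0.127,0,0,0.001,-1],[0.002,0.0013,0.127,0,0,0.001,-1],[0.002,0.0013,0.127,0,0,0.001,-1],[0.002,0.0013,0.127,0,0,0.001,-1]]' 25; python3 snap.py wrist w8; python3 -c "
from crop import crop
crop('pics/w8.png',200,140,155,60,5,'pics/w8c.png')"
```

```text
time_s: 11.35
ee_pos: [0.5348, 0.2813, 0.0036]
eef_rot: [3.141, -0.0, 2.366]
force: [-1.2, -0.9, 5.5]
grip_width: 0.0638
```

View pics/w8.png

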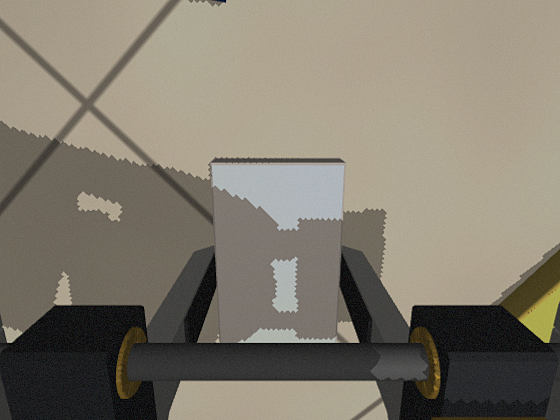

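View pics/w8c.png

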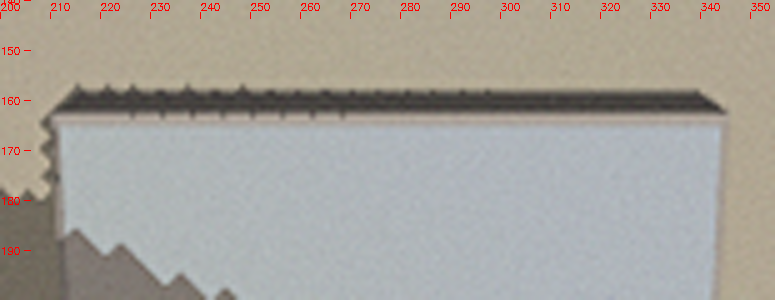

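Run:
```python
from fit import *
from go import *
W=wc('w8'); a=px(200,140,5)
x=fit([(W,[((-56,-32,18),a(50,113)),((-56,32,18),a(727,113)),((-56,-32,0),a(78,91)),((-56,32,0),a(697,91))])],[.535,.28,-.77])
p,R=cur(); print('cover centre in tool',R.inv().apply([x[0]-p[0],x[1]-p[1],-p[2]]).round(4), np.degrees(status.get_obs()['eef_rot']))
T=facepos(-.3,0,90); print(T)
rel(T,face_R(ST[2]))
rel([.53,.22,.2],down(140))
```

```text
[ 0.5346  0.2809 -0.776 ] -44.46
[[-0.4, 0.2], [0.2, 0.2], [0.4, -0.2], [-0.2, -0.2]]
cover centre in tool [-0.0001 -0.0004  0.0036] [ 1.79984751e+02 -5.49510355e-03  1.35539988e+02]
[ 0.56333983 -0.00072104  0.13289229]
shift [-0.2179 -0.1813 -0.1294] turn [ 0.1301  0.3161 -0.4849] deg 53.4 mm 311.6
shift [-0.0395 -0.0471 -0.1965] turn [ 0.0002 -0.0001 -0.0496] deg 4.5 mm 205.8
```

```bash
python3 -m jog '[[0,0,-0.01,0,0,0,-1],[0,0,-0.05,0,0,0,-1],[0,0,-0.1,0,0,0,-1],[0,0,-0.15,0,0,0,-1],[-0.03,-0.025,-0.19,0.02,0.04,-0.06,-1],[-0.065,-0.055,-0.19,0.04,0.09,-0.14,-1],[-0.1,-0.085,-0.19,0.06,0.14,-0.22,-1],[-0.135,-0.115,-0.185,0.08,0.19,-0.3,-1],[-0.17,-0.145,-0.175,0.1,0.24,-0.38,-1],[-0.2,-0.17,-0.16,0.12,0.29,-0.45,-1],[-0.218,-0.1813,-0.14,0.13,0.316,-0.485,-1],[-0.218,-0.1813,-0.1294,0.13,0.316,-0.485,-1],[-0.218,-0.1813,-0.1294,0.13,0.316,-0.485,-1],[-0.218,-0.1813,-0.1294,0.13,0.316,-0.485,-1]]';python3 -c "
from go import *
where(); rel(facepos(-.3,0,50),face_R(ST[2]))"; python3 snap.py side d9; python3 -c "
from crop import crop
crop('pics/d9.png',215,120,130,130,6,'pics/d9c.png')"
```

```text
time_s: 12.8
ee_pos: [0.5634, 0.0002, 0.134]
eef_rot: [-3.141, -0.522, -3.137]
force: [-0.3, 0.2, -1.3]
grip_width: 0.0637
face xyz mm [-0.76  0.9  91.01] force face [ 0.43  0.19 -1.25] moment face [ 0.053 -0.424  0.056] rot err deg [ 0.01 -0.11 -0.01] grip 0.0637 t 12.8
shift [-0.0004 -0.0009  0.041 ] turn [-0.0001  0.0012  0.0001] deg 0.1 mm 41.0
```

View pics/d9c.png

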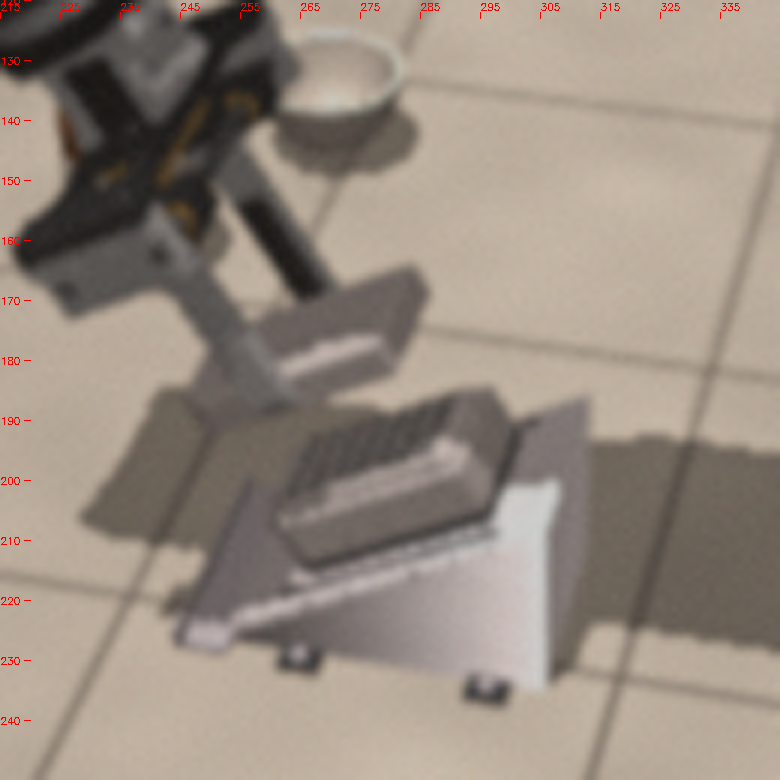

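The side view shows the cover held parallel above the nested plate, cut end downhill. I descend to just above first contact.

```bash
python3 -m jog '[[-0.0004,-0.0009,0.025,0,0.001,0,-1],[-0.0004,-0.0009,0.036,0,0.001,0,-1],[-0.0004,-0.0009,0.041,0,0.001,0,-1],[-0.0004,-0.0009,0.041,0,0.001,0,-1],[-0.0004,-0.0009,0.041,0,0.001,0,-1]]' >/dev/null;python3 -c "
from go import *
where(); rel(facepos(-.3,0,44),face_R(ST[2]))"
```

```text
face xyz mm [-0.3   0.14 51.4 ] force face [ 0.6   0.89 -1.02] moment face [ 0.054 -0.453  0.062] rot err deg [ 0.03 -0.14 -0.03] grip 0.064 t 13.35
shift [ 0.     -0.0001  0.0074] turn [-0.0004  0.0015  0.0003] deg 0.1 mm 7.4
```

```bash
python3 -m jog '[[0,-0.0001,0.004,0,0.0015,0,-1],[0,-0.0001,0.0074,0,0.0015,0,-1],[0,-0.0001,0.0074,0,0.0015,0,-1]]' >/dev/null;python3 -c "
from go import *
where()"
python3 -m jog '[[0,0,0.001,0,0,0,-1],[0,0,0.0025,0,0,0,-1],[0,0,0.0025,0,0,0,-1]]' >/dev/null
python3 -c "
from go import *
where()"
python3 -m jog '[[0,0,0.001,0,0,0,-1],[0,0,0.0015,0,0,0,-1],[0,0,0.0015,0,0,0,-1]]' >/dev/null
python3 -c "
from go import *
where()"
```

```text
face xyz mm [-3.200e-01  4.000e-02  4.358e+01] force face [-0.21 -0.41 -1.11] moment face [ 0.101 -0.457  0.008] rot err deg [ 0.03  0.03 -0.03] grip 0.0638 t 13.65
face xyz mm [-3.300e-01  3.000e-02  4.087e+01] force face [ 0.67 -0.45 -0.48] moment face [ 0.042 -0.42   0.01 ] rot err deg [ 0.03  0.05 -0.03] grip 0.0637 t 13.95
face xyz mm [-3.700e-01  1.000e-02  3.929e+01] force face [ 0.6  -0.35 -0.24] moment face [ 0.076 -0.365  0.072] rot err deg [ 0.03  0.06 -0.03] grip 0.0639 t 14.25
```

```bash
for i in 1; do python3 -m jog '[[0,0,0.001,0,0,0,-1],[0,0,0.001,0,0,0,-1]]' >/dev/null; python3 -c "
from go import *
where()"; python3 -m jog '[[0,0,0.001,0,0,0,-1],[0,0,0.001,0,0,0,-1]]' >/dev/null; python3 -c "
from go import *
where()"; done
```

```text
face xyz mm [-3.900e-01  3.000e-02  3.816e+01] force face [ 0.47 -1.26 -0.92] moment face [ 0.056 -0.437  0.04 ] rot err deg [ 0.03  0.07 -0.03] grip 0.064 t 14.45
face xyz mm [-4.100e-01  2.000e-02  3.701e+01] force face [-0.25 -0.24 -1.2 ] moment face [ 0.049 -0.462 -0.014] rot err deg [ 0.03  0.08 -0.03] grip 0.0634 t 14.65
```

```bash
python3 -m jog '[[0,0,0.0007,0,0,0,-1],[0,0,0.0007,0,0,0,-1]]' >/dev/null; python3 -c "
from go import *
where()"; python3 -m jog '[[0,0,0.0007,0,0,0,-1],[0,0,0.0007,0,0,0,-1]]' >/dev/null; python3 -c "
from go import *
where()"; python3 -m jog '[[0,0,0.0006,0,0,0,-1],[0,0,0.0006,0,0,0,-1]]' >/dev/null; python3 -c "
from go import *
where()"
```

```text
face xyz mm [-4.200e-01  3.000e-02  3.618e+01] force face [ 0.94  1.32 -0.39] moment face [ 0.069 -0.395  0.06 ] rot err deg [ 0.02  0.09 -0.03] grip 0.064 t 14.85
face xyz mm [-4.200e-01  3.000e-02  3.552e+01] force face [ 0.94 -0.27 -0.31] moment face [ 0.076 -0.425  0.055] rot err deg [ 0.03  0.08 -0.03] grip 0.0639 t 15.05
face xyz mm [-4.100e-01  3.000e-02  3.543e+01] force face [-1.65  0.48  4.36] moment face [-0.011 -0.244  0.056] rot err deg [ 0.03  0.03 -0.03] grip 0.0635 t 15.25
```

Contact came at 35.4 mm. The nested value is 35.6 mm, and the plate also read about 0.15 mm low, so the cover is home. I release and retract.

```bash
python3 -m jog '[[0,0,-0.0002,0,0,0,-1],[0,0,-0.0002,0,0,0,0.5],[0,0,-0.0002,0,0,0,1],[0,0,-0.0002,0,0,0,1],[0,0,-0.0002,0,0,0,1],[0,0,-0.0002,0,0,0,1],[0,0,-0.01,0,0,0,1],[0,0,-0.04,0,0,0,1],[0,0,-0.08,0,0,0,1],[0,0,-0.11,0,0,0,1],[0,0,-0.11,0,0,0,1],[0,0,-0.11,0,0,0,1],[0,0,-0.11,0,0,0,1]]'
python3 snap.py wrist w10;python3 snap.py side d10;python3 snap.py scene s10; python3 -c "
from crop import crop
crop('pics/d10.png',235,165,90,75,8,'pics/d10c.png')
crop('pics/w10.png',205,90,150,200,3,'pics/w10c.png')"
```

```text
time_s: 16.55
ee_pos: [0.5904, -0.0005, 0.1799]
eef_rot: [-3.141, -0.526, -3.137]
force: [-0.5, -0.3, -1.3]
grip_width: 0.0939
```

View pics/d10c.png

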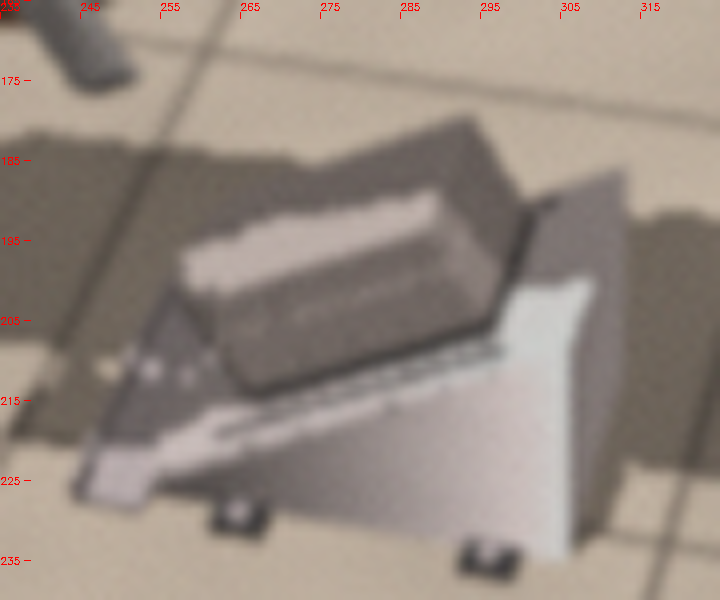

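View pics/w10c.png

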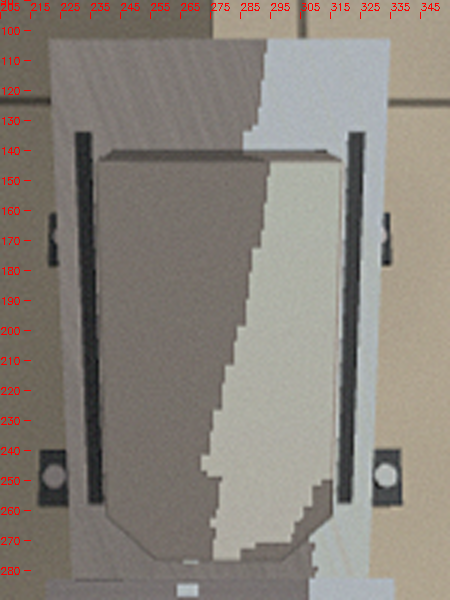

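View pics/s10.png

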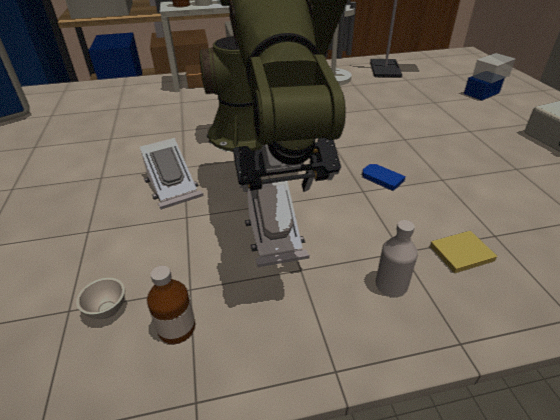

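The side view shows one continuous, flush stack parallel to the face. The wrist view has the cover's cut corners downhill (about (240–255, 262–277)), squarely over the plate. The scene view shows the bottles, bowl and notes where they were. Handing in.

```bash
python3 -c "
from station import ctrl,status
print(status.get_obs()['time_s']); print(ctrl.hand_in())"
```

```text
16.7
the job is handed in; nothing more can be done
None
```

The well plate is on the pad of the far stand and the plain cover is on the plate, cut corners over cut corners. I handed the job in at 16.7 s.

**Fit:** Both parts went down without resistance, leaning 30°, until they seated at about 5–7 N.

| Part | Fingertip height above the face at contact | Expected when nested |
|---|---|---|
| Well plate | 12.3–12.4 mm | 12.5 mm |
| Cover | 35.4 mm | 35.6 mm |

A part that had not registered could have stood up to 7 mm too high.

**Last pictures:** The stack looks flush and square to the pad, the hand was open and clear of it, and the bottles, bowl, notes and blue look-alike had not moved.

**Disagreements, none of which affected the fit:**
- The wrist picture put the seated plate 0.8 mm up the slope from where I set it down. I put that down to camera error and aimed the cover at 0.3 mm up the slope.
- The side camera read the plate, cover and stand about 5 mm off in y from the scene camera, so I relied on the wrist camera for final positions.

I did not measure the cover's seated height from the final pictures. That check rests on the contact height and the look of the pictures.

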